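# Sweep the used tube caps into the waste bin

## Task

Sweep the four loose black tube caps along the steel stand and off its open end into the grey waste bin, pushing them with the fingertips: do not pick any cap up. Leave the vial and the dropper bottle standing where they are among the caps, do not push against the tube rack or the bin, and leave everything else on the bench alone.

Things in the scene. Friction and masses are not known exactly. Their poses are not given: they have to be found in the camera images.
- stand: raised steel decapping stand, fixed to the bench: a flat top 250 (its x) by 260 (its y) mm, 60 mm above the bench. Upright guard strips 5 mm thick and 18 mm high run along its two long edges (inner faces at x = -120 and +120 mm); its two ends at y = -130 and +130 mm are open, flush edges. Origin: centre of the underside, on the bench; it may be turned up to 15 degrees.
- waste_bin: open grey plastic waste bin, outer 250 (x) by 120 (y) by 45 mm high, walls and floor 3 mm, fixed 3 mm from one open end of the stand (the +y or the -y end, varies), parallel to it. Its rim is 15 mm below the stand's top. Origin: centre of the underside, on the bench.
- tube_rack: white rack of ten stoppered sample tubes, 200 (x) by 80 (y) mm, tubes reach 82 mm above the bench; fixed beyond the stand's other end, its near side 23 mm from that end. Not to be pushed. Origin: centre of the underside.
- cap1_center (a point): loose black rubber tube cap, a round stub 18 mm in diameter and 18 mm high, 11 to 17 g, standing on its flat end on the stand between the middle line and the -x guard (56 to 80 mm from the stand's middle line, where x = 0); this point is its centre, 9 mm above the stand's top
- cap2_center (a point): loose black rubber tube cap, a round stub 18 mm in diameter and 18 mm high, 11 to 17 g, standing on its flat end on the stand between the middle line and the -x guard (56 to 80 mm from the stand's middle line, where x = 0); this point is its centre, 9 mm above the stand's top
- cap3_center (a point): loose black rubber tube cap, a round stub 18 mm in diameter and 18 mm high, 11 to 17 g, standing on its flat end on the stand between the middle line and the +x guard (56 to 80 mm from the stand's middle line, where x = 0); this point is its centre, 9 mm above the stand's top
- cap4_center (a point): loose black rubber tube cap, a round stub 18 mm in diameter and 18 mm high, 11 to 17 g, standing on its flat end on the stand between the middle line and the +x guard (56 to 80 mm from the stand's middle line, where x = 0); this point is its centre, 9 mm above the stand's top
- vial_mid (a point): loose amber glass vial with white cap, 22 mm in diameter, 45 mm high, standing on the stand near its middle line, among the caps; this point is on its axis, 22 mm above its foot. Must stay
- dropper_mid (a point): loose white dropper bottle with white cap, 22 mm in diameter, 52 mm high, standing on the stand near its middle line, among the caps; this point is on its axis, 22 mm above its foot. Must stay
- reagent: white reagent bottle, 64 mm across, 130 mm high, loose on the bench away from the stand; origin at its underside. Must stay
- sanitizer: clear bottle, 60 mm across, 150 mm high, loose on the bench away from the stand; origin at its underside. Must stay
- mouse: black computer mouse, 100 x 60 x 26 mm, loose on the bench away from the stand; origin at its underside. Must stay
- scanner: hand-held barcode scanner, 165 x 50 x 35 mm, lying, loose on the bench away from the stand; origin at its underside. Must stay

How it is judged:
At the end, for the whole second after the job is handed in: All four caps lie inside the waste bin (centres within its outline and less than 40 mm above the bench) without rolling faster than 0.15 m/s, and the vial and the dropper bottle stand upright within 15 mm of where they were (x of cap1_center in the frame of waste_bin between -0.125 and 0.125 m and y of cap1_center in the frame of waste_bin between -0.06 and 0.06 m and height (world z) of each of cap1_center, cap2_center, cap3_center, cap4_center below 0.04 m and linear speed of each of cap1, cap2, cap3, cap4 below 0.15 m/s and x of cap2_center in the frame of waste_bin between -0.125 and 0.125 m and y of cap2_center in the frame of waste_bin between -0.06 and 0.06 m and x of cap3_center in the frame of waste_bin between -0.125 and 0.125 m and y of cap3_center in the frame of waste_bin between -0.06 and 0.06 m and x of cap4_center in the frame of waste_bin between -0.125 and 0.125 m and y of cap4_center in the frame of waste_bin between -0.06 and 0.06 m and distance of each of vial_mid, dropper_mid from where it was at the start of the episode below 0.015 m and angle between each of vial_mid, dropper_mid's own z axis and vertical below 0.2 rad); the robot touches nothing.
It fails at once if a cap is lifted: its centre rises more than 25 mm above where it sits on the stand (height (world z) of any of cap1_center, cap2_center, cap3_center, cap4_center above 0.094 m).
It fails at once if the vial or the dropper bottle is moved more than 15 mm, lifted or knocked over (distance of any of vial_mid, dropper_mid from where it was at the start of the episode above 0.015 m or angle between any of vial_mid, dropper_mid's own z axis and vertical above 0.3 rad).
It fails at once if the tube rack or the waste bin is pushed with more than 10 N (contact force between any of the arm, the fingers and tube_rack above 10 N or contact force between any of the arm, the fingers and waste_bin above 10 N).
It fails at once if another thing on the bench is moved more than 30 mm (distance of any of reagent, sanitizer, mouse, scanner from where it was at the start of the episode above 0.03 m).
It also fails if it takes over 58 s, if anything falls off the work surface, if the arm or the gripper's body presses on something with over 40 N, if the wrist force passes 120 N, or if a joint passes its speed limit or range.

## Robot

A 6-joint arm with a two-finger parallel gripper is mounted at the origin on the work surface. World frame = base frame: x ahead of the robot, y to its left, z up, the work surface at z = 0. Lengths are in m, angles in rad, forces in N, time in s.
With the tool pointing down it reaches from about 0.375 to 0.975 m from the base axis. Payload 3.8 kg.
Tool frame: the origin (TCP) lies at the very end of the fingers, on their centre line; the grasp point (between the pads) lies 19 mm behind it; z points along the fingers, y is the line along which they close (so a half turn about z gives the same grasp; the last joint's range is limited). The gripper opens to 85 mm and grips with 20 to 120 N. Pads are 22 mm wide; open, the fingers measure 114 mm over their backs; the gripper's body (76 mm by 85 mm) begins 54 mm behind the grasp point. The pads swing forward as they close: fully open they stand 13 mm farther back than shut.
Start: joints at [1.117, 0.264, 1.604, -0, 1.274, -0.037], TCP at [0.273, 0.617, 0.231] pointing down, gripper open.
Joint ranges: [-2.63, 2.63], [-0.94, 2.18], [0.31, 2.57], [-1.31, 4.45], [0, 2.66], [-2.55, 2.55]. Speed limits (rad/s): [2.57, 2.57, 3.14, 3.14, 3.14, 3.14].

## Interface

Orientations are given as a rotation vector (axis times angle).
In Python, from workcell import read_state, read_camera, calibration, finish_job gives the robot as it stands.
- The arm moves only by the tool step_arm, never from a script. Its argument "commands" is a list of rows, each an object of numbers: "fingers": the gripper's target within -1 to 1 (shut at 1, half-way at 0, fully open at -1); "dx", "dy", "dz": the shift along the tool's x, y, z in m; "roll": the turn about the tool's z in degrees. In form: [{"fingers": .., "dx": .., "dy": .., "dz": .., "roll": ..}, ...]. A call has 1 to 8 rows; each row is the pose to reach, as a shift and turn from the pose commanded when the call began, along the tool's axes at that moment; what a row does not reach only later rows make up. A row lasts 1/8 s, in which the tool goes at most 62.5 mm and 10.7 degrees, less where a joint would pass 70% of its speed; a pose out of reach is approached as far as the arm can. A call with a gripper value outside its range is refused whole. The fingers move at their own pace and stop on an object; "squeeze" is the grip in N (left out, the last holds). Time passes only in rows, so rows that repeat a pose let the fingers close. It gives the time, the measured TCP pose, the force, the opening and the grip force at its end, in the units of the state.
- read_state(): the state, without advancing time (a new reading comes with each control period).
- read_camera(name): name is "side" or "top"; returns (picture, depth): 420x560x3 uint8, blue, green, red; 420x560 float32, m along the optical axis (not along the pixel's ray), 0 where there is no reading.
- calibration(name): a dict with "intrinsics" (3x3 intrinsics, pixels), "world_to_cam" (4x4, takes a point from world to camera coordinates). Camera axes: x right, y up, looking along -z (the intrinsics and any distortion apply to the point x, -y, -z); pixel columns grow to the right and rows downward; lengths in m; the calibration is good to about 2 mm. A picture is of the moment at which its call begins. calibration takes no time and is no camera call.
- finish_job(): hands the job in; it is judged then, once.
The state is a dict: "time": time; "q": joint angles; "joint_vel": joint speeds; "joint_torque": joint torques, N m; "tool_pos": TCP position; "tcp_rot": TCP orientation; "wrist_force": force on the tool from outside, world axes, zero at the start; "torque": the same for the moment, N m; "width": opening from 0.0 (shut) to 1.0 (fully open); "grip_force": force on a finger pad.
Only numpy, scipy, OpenCV 4.12 (cv2) and the standard library are available. Lean on these libraries where they do the work, as an engineer would, in place of code of your own. Each camera call takes 0.05 s, during which the arm holds its last target. There are 200 camera calls.

## Working session

There is one attempt and no reset: what is moved stays moved. The work goes in short steps, Python scripts to look and compute and a tool call to move; the robot and the scene stay as the last step left them, time stands still between calls to the robot, and variables do not carry over. Pictures are saved under pics/ and viewed, at most 11 in all, crops included, and the job is handed in when it is done.

Besides the shell and the picture viewer there is one more tool, called as name(argument=value, ...), one argument or row to a line, values as JSON. step_arm: Moves the arm, as the interface text tells. Its arguments: {"type":"object","properties":{"commands":{"type":"array","items":{"type":"object","properties":{"fingers":{"type":"number"},"dx":{"type":"number"},"dy":{"type":"number"},"dz":{"type":"number"},"roll":{"type":"number"}}}},"squeeze":{"type":"number"}},"required":["commands"]}

```bash
mkdir -p pics; python3 - <<'E'
from workcell import *
import cv2,numpy as np
for n in("top","side"):
    p,d=read_camera(n);cv2.imwrite(f"pics/{n}0.png",p);np.savez(f"{n}0.npz",p=p,d=d)
    c=calibration(n);print(n,c["intrinsics"],c["world_to_cam"],[k for k in c])
s=read_state();print(s["time"],s["tool_pos"],s["tcp_rot"])
E
```

```text
top [[412.25185996   0.         274.65757135]
 [  0.         412.25185996 205.48212245]
 [  0.           0.           1.        ]] [[-0.02271929 -0.99955641  0.01925678  0.01773229]
 [ 0.98999619 -0.01981069  0.13969639 -0.56614283]
 [-0.13925293  0.02223795  0.99000712 -1.28109858]
 [ 0.          0.          0.          1.        ]] ['intrinsics', 'world_to_cam']
side [[426.4180957    0.         281.66774991]
 [  0.         426.4180957  209.80350669]
 [  0.           0.           1.        ]] [[-0.99996329 -0.00569762 -0.0063998   0.53288256]
 [-0.0018608  -0.58467002  0.81126907 -0.04912352]
 [-0.00836408  0.81125119  0.58463796 -1.13294299]
 [ 0.          0.          0.          1.        ]] ['intrinsics', 'world_to_cam']
0.1 [0.27296365 0.6166212  0.2300852 ] [-0.64991839 -3.07310267  0.00309631]
```

View pics/top0.png

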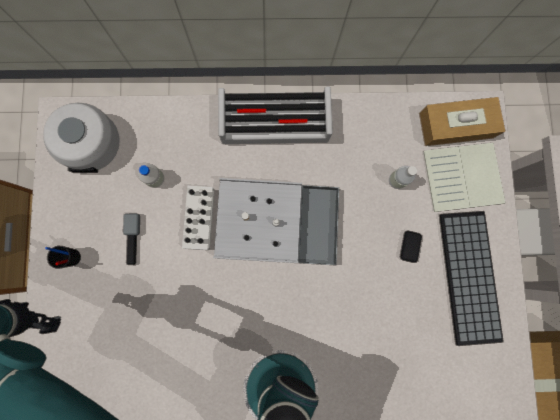

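View pics/side0.png

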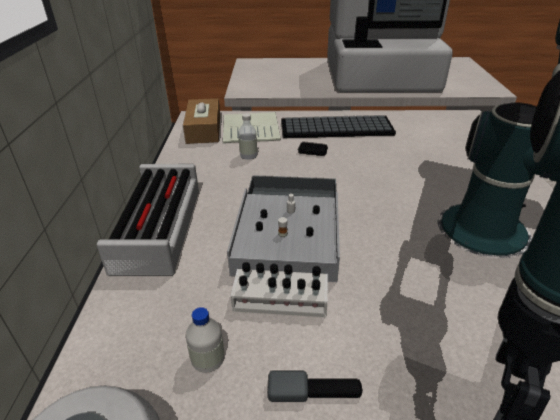

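The top view shows the stand at cols 215–300, rows 180–262. The bin is to its right (towards world −y) and the rack to its left. The caps are near (253,198), (270,200), (247,237) and (276,243), the bottles near (245,216) and (277,222).

```bash
cat > h.py <<'E'
import numpy as np,cv2
from workcell import calibration
def cam(n):
    c=calibration(n);return c["intrinsics"],np.array(c["world_to_cam"])
def cloud(n,d):
    K,T=cam(n);v,u=np.mgrid[:d.shape[0],:d.shape[1]]
    P=np.stack([(u-K[0,2])/K[0,0]*d,-(v-K[1,2])/K[1,1]*d,-d],-1)
    return (P-T[:3,3])@T[:3,:3]
def onplane(n,u,v,z):
    K,T=cam(n);r=T[:3,:3].T@np.array([(u-K[0,2])/K[0,0],-(v-K[1,2])/K[1,1],-1]);o=-T[:3,:3].T@T[:3,3]
    return o+r*(z-o[2])/r[2]
def proj(n,X):
    K,T=cam(n);p=np.asarray(X)@T[:3,:3].T+T[:3,3]
    return np.stack([K[0,2]+K[0,0]*p[...,0]/-p[...,2],K[1,2]-K[1,1]*p[...,1]/-p[...,2]],-1)
def blobs(n,p,lo,hi,z,roi):
    m=cv2.inRange(p.max(2),lo,hi);u0,u1,v0,v1=roi;k=np.zeros_like(m);k[v0:v1,u0:u1]=m[v0:v1,u0:u1]
    N,_,s,c=cv2.connectedComponentsWithStats(k)
    return [(s[i,4],c[i].round(1),onplane(n,*c[i],z).round(4)) for i in range(1,N) if s[i,4]>4]
E
python3 - <<'E'
from h import *
f=np.load("top0.npz");p,d=f["p"],f["d"];P=cloud("top",d)
m=(abs(P[...,2]-.06)<.006)&(P[...,0]>.3)&(P[...,0]<.75)&(P[...,1]<.3)&(P[...,1]>-.1)
m=cv2.morphologyEx(m.astype(np.uint8),cv2.MORPH_OPEN,np.ones((5,5)))
n,l,s,c=cv2.connectedComponentsWithStats(m);k=1+s[1:,4].argmax();q=P[l==k]
r=cv2.minAreaRect((q[:,:2]*1000).astype(np.float32));print(r,np.median(q[:,2]),cv2.boxPoints(r))
for n in("top","side"):
    f=np.load(n+"0.npz");roi=(218,300,184,260) if n=="top" else (240,335,195,262)
    for b in blobs(n,f["p"],0,70,.069,roi):print(n,*b)
f=np.load("top0.npz");d=cloud("top",f["d"])
# bottles: high points
m=((d[...,2]>.09)&(d[...,2]<.125)).astype(np.uint8);m[:, :222]=0;m[:,300:]=0;m[:185]=0;m[258:]=0
N,l,s,c=cv2.connectedComponentsWithStats(m)
for i in range(1,N):print("bottle",s[i,4],c[i],d[l==i].mean(0),d[l==i].max(0))
cv2.imwrite("pics/crop.png",cv2.resize(np.load("top0.npz")["p"][170:275,175:350],None,fx=4.5,fy=4.5,interpolation=cv2.INTER_CUBIC))
E
```

```text
((519.14794921875, 59.79852294921875), (259.85198974609375, 241.02513122558594), 85.36669158935547) 0.06029545899307274 [[388.534    -59.968086]
 [628.7715   -79.437706]
 [649.7619   179.56512 ]
 [409.5244   199.03476 ]]
top 20 [252.8 198.2] [0.5865 0.0745 0.069 ]
top 21 [269. 201.] [0.5768 0.0237 0.069 ]
top 20 [246.2 237.2] [0.4648 0.0964 0.069 ]
top 18 [275.1 243.3] [0.4443 0.0076 0.069 ]
side 27 [242.6 205.7] [ 0.6338 -0.0085  0.069 ]
side 10 [332.4 195.6] [ 0.3971 -0.0545  0.069 ]
side 52 [315.9 209.3] [0.445  0.0082 0.069 ]
side 50 [263.5 213.3] [0.5782 0.0251 0.069 ]
side 58 [258.9 226.1] [0.5872 0.0773 0.069 ]
side 20 [283.3 228.8] [0.528 0.088 0.069]
side 61 [309.3 231.4] [0.4659 0.0982 0.069 ]
bottle 43 [244.58139535 215.23255814] [0.52930848 0.09892087 0.10403799] [0.53979504 0.10987738 0.10819095]
bottle 30 [275.3        221.83333333] [0.50739284 0.0062496  0.10289531] [0.51734111 0.01320406 0.11588179]
```

View pics/crop.png

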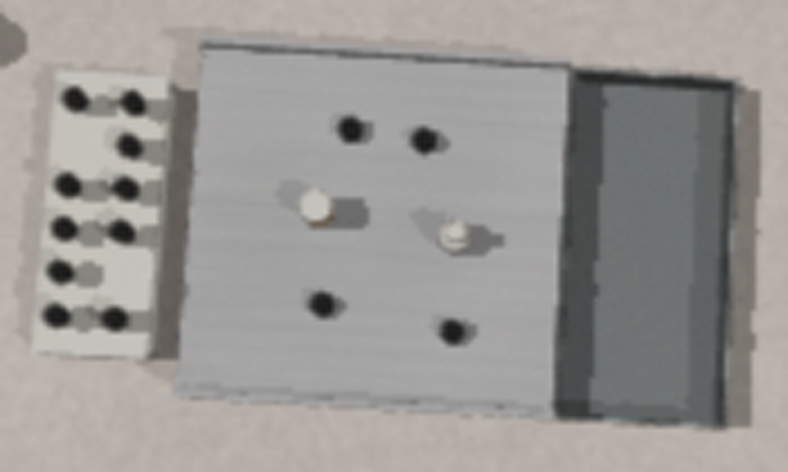

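The crop confirms the layout: two caps on the far side, two on the near side, bottles along the middle, bin at the −y end. The stand is turned about −4.6°.

Plan: hold the fingers about 10 mm apart so each cap is cradled between them, and sweep the caps one at a time.

```bash
cat > mv.py <<'E'
import sys,numpy as np
from scipy.spatial.transform import Rotation as R
from workcell import read_state
def go(x,y,z):  # stand frame mm (x,y), world z mm
    a=np.deg2rad(-4.63);xs=np.array([np.cos(a),np.sin(a)]);ys=np.array([-xs[1],xs[0]])
    w=np.r_[np.array([519.1,59.8])+x*xs+y*ys,z]/1000
    s=read_state();M=R.from_rotvec(s["tcp_rot"]).as_matrix();d=M.T@(w-s["tool_pos"])
    roll=(np.rad2deg(np.arctan2(M[1,1],M[0,1]))+4.63+90)%180-90
    print("t",s["time"],"w",w.round(4),"d",d.round(4),"roll",round(roll,1),"width",s["width"],"tilt",M[2,2].round(4))
if __name__=="__main__":go(*map(float,sys.argv[1:]))
E
python3 mv.py -70 -20 150
```

```text
t 0.1 w [0.4477 0.0455 0.15  ] d [-0.391  -0.4513  0.081 ] roll 70.7 width 0.9992040876519815 tilt -1.0
```

step_arm(
  commands=[
    {"fingers":0.76,"dx":-0.391,"dy":-0.451,"dz":0,"roll":70.7},
    {"fingers":0.76,"dx":-0.391,"dy":-0.451,"dz":0,"roll":70.7},
    {"fingers":0.76,"dx":-0.391,"dy":-0.451,"dz":0,"roll":70.7},
    {"fingers":0.76,"dx":-0.391,"dy":-0.451,"dz":0,"roll":70.7},
    {"fingers":0.76,"dx":-0.391,"dy":-0.451,"dz":0,"roll":70.7},
    {"fingers":0.76,"dx":-0.391,"dy":-0.451,"dz":0,"roll":70.7},
    {"fingers":0.76,"dx":-0.391,"dy":-0.451,"dz":0,"roll":70.7},
    {"fingers":0.76,"dx":-0.391,"dy":-0.451,"dz":0,"roll":70.7},
  ],
  squeeze=20,
)

```text
time: 1.1
tool_pos: [0.4198, 0.1372, 0.2311]
tcp_rot: [2.309, 2.13, 0.0]
wrist_force: [1.1, -0.0, 0.2]
width: 0.117
grip_force: 0.0
```

```bash
python3 mv.py -70 -20 110
```

```text
t 1.1 w [0.4477 0.0455 0.11  ] d [-0.0892  0.0352  0.1211] roll 0.0 width 0.11725358847440447 tilt -1.0
```

step_arm(
  commands=[
    {"fingers":0.76,"dx":-0.0445,"dy":0.0175,"dz":0,"roll":0},
    {"fingers":0.76,"dx":-0.089,"dy":0.035,"dz":0,"roll":0},
    {"fingers":0.76,"dx":-0.089,"dy":0.035,"dz":0.04,"roll":0},
    {"fingers":0.76,"dx":-0.089,"dy":0.035,"dz":0.08,"roll":0},
    {"fingers":0.76,"dx":-0.089,"dy":0.035,"dz":0.11,"roll":0},
    {"fingers":0.76,"dx":-0.089,"dy":0.035,"dz":0.121,"roll":0},
    {"fingers":0.76,"dx":-0.089,"dy":0.035,"dz":0.121,"roll":0},
  ],
)

```text
time: 1.98
tool_pos: [0.447, 0.0477, 0.1098]
tcp_rot: [-2.308, -2.13, 0.002]
wrist_force: [0.1, 0.3, -0.0]
width: 0.124
grip_force: 0.0
```

```bash
python3 mv.py -70 -20 68; python3 - <<'E'
from workcell import *
import cv2
p,d=read_camera("side");cv2.imwrite("pics/side1.png",cv2.resize(p[150:300,200:400],None,fx=3.5,fy=3.5,interpolation=cv2.INTER_CUBIC))
E
```

```text
t 1.975 w [0.4477 0.0455 0.068 ] d [-0.0021  0.0009  0.0418] roll 0.1 width 0.12424043134364537 tilt -1.0
```

View pics/side1.png

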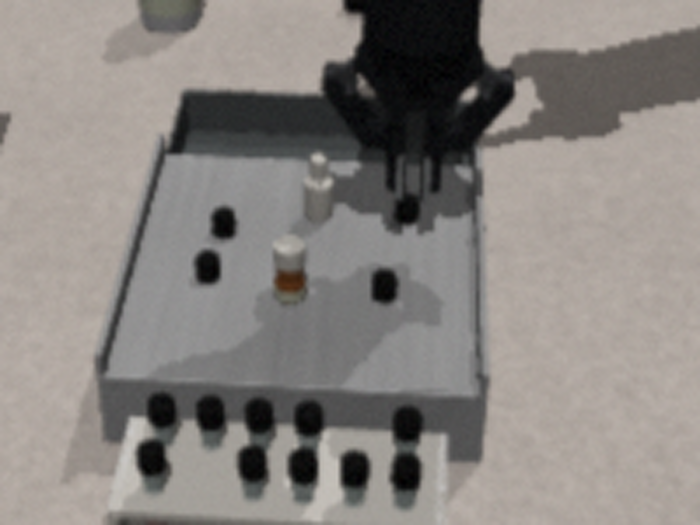

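The closed fingers stand just behind and above the near-bin cap at (405,210). The dropper at (318,190) is clear of them. I'll lower and sweep.

step_arm(
  commands=[
    {"fingers":0.76,"dx":-0.002,"dy":0.001,"dz":0.025,"roll":0},
    {"fingers":0.76,"dx":-0.002,"dy":0.001,"dz":0.043,"roll":0},
    {"fingers":0.76,"dx":-0.015,"dy":0.001,"dz":0.043,"roll":0},
    {"fingers":0.76,"dx":-0.027,"dy":0.001,"dz":0.043,"roll":0},
    {"fingers":0.76,"dx":-0.039,"dy":0.001,"dz":0.043,"roll":0},
    {"fingers":0.76,"dx":-0.051,"dy":0.001,"dz":0.043,"roll":0},
    {"fingers":0.76,"dx":-0.063,"dy":0.001,"dz":0.043,"roll":0},
    {"fingers":0.76,"dx":-0.075,"dy":0.001,"dz":0.043,"roll":0},
  ],
)

```text
time: 3.02
tool_pos: [0.4426, -0.0281, 0.0674]
tcp_rot: [2.309, 2.13, 0.0]
wrist_force: [0.3, 0.6, -0.1]
width: 0.119
grip_force: 0.2
```

```bash
python3 mv.py -70 -155 67; python3 - <<'E'
from workcell import *
import cv2
p,d=read_camera("side");cv2.imwrite("pics/side2.png",cv2.resize(p[150:300,200:400],None,fx=3.5,fy=3.5,interpolation=cv2.INTER_CUBIC))
E
```

```text
t 3.025 w [ 0.4368 -0.089   0.067 ] d [-0.0612 -0.0009  0.0004] roll 0.0 width 0.11890894662401602 tilt -1.0
```

View pics/side2.png

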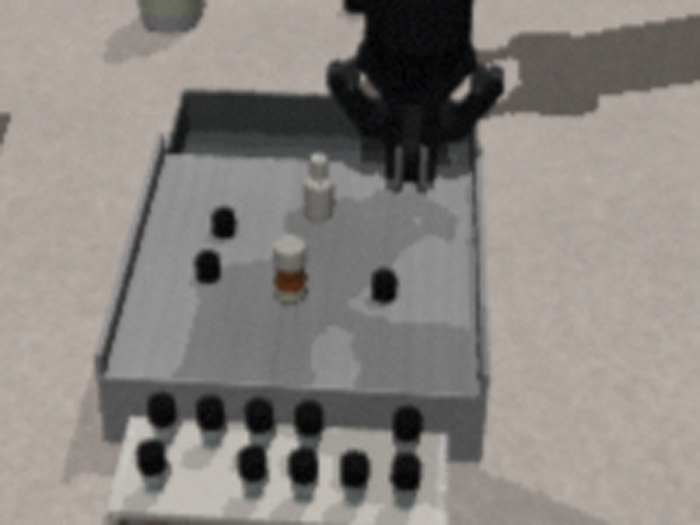

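The cap is now hidden in front of the fingers at (410,180). The bottles and the other caps have not moved. I'll continue off the edge.

step_arm(
  commands=[
    {"fingers":0.76,"dx":-0.011,"dy":0,"dz":0,"roll":0},
    {"fingers":0.76,"dx":-0.022,"dy":0,"dz":0,"roll":0},
    {"fingers":0.76,"dx":-0.033,"dy":0,"dz":0,"roll":0},
    {"fingers":0.76,"dx":-0.044,"dy":0,"dz":0,"roll":0},
    {"fingers":0.76,"dx":-0.055,"dy":0,"dz":0,"roll":0},
    {"fingers":0.76,"dx":-0.064,"dy":0,"dz":0,"roll":0},
    {"fingers":0.76,"dx":-0.064,"dy":0,"dz":0,"roll":0},
    {"fingers":0.76,"dx":-0.064,"dy":0,"dz":-0.05,"roll":0},
  ],
)

```text
time: 4.08
tool_pos: [0.4334, -0.0899, 0.1138]
tcp_rot: [-2.303, -2.124, 0.008]
wrist_force: [1.8, -1.6, -0.5]
width: 0.122
grip_force: 0.0
```

```bash
python3 mv.py -57 72 67; python3 - <<'E'
from workcell import *
from h import *
p,d=read_camera("side");cv2.imwrite("pics/side3.png",cv2.resize(p[150:300,200:400],None,fx=3.5,fy=3.5,interpolation=cv2.INTER_CUBIC))
E
```

```text
t 4.075 w [0.4681 0.1362 0.067 ] d [0.2281 0.0169 0.0471] roll 0.0 width 0.12203163963744859 tilt -0.9999
```

View pics/side3.png

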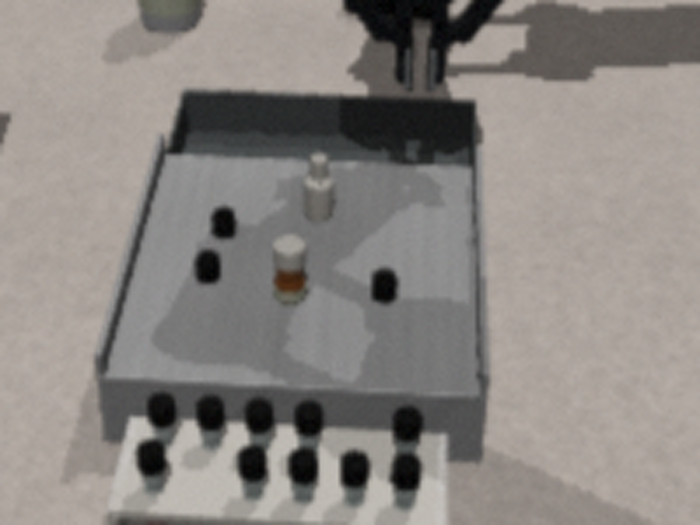

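The first cap has left the stand and must be in the bin. The bottles have not moved. Next is the near-side cap at (385,285).

step_arm(
  commands=[
    {"fingers":0.76,"dx":0,"dy":0,"dz":-0.04,"roll":0},
    {"fingers":0.76,"dx":0.06,"dy":0.017,"dz":-0.04,"roll":0},
    {"fingers":0.76,"dx":0.12,"dy":0.017,"dz":-0.04,"roll":0},
    {"fingers":0.76,"dx":0.18,"dy":0.017,"dz":-0.04,"roll":0},
    {"fingers":0.76,"dx":0.228,"dy":0.017,"dz":-0.04,"roll":0},
    {"fingers":0.76,"dx":0.228,"dy":0.017,"dz":-0.04,"roll":0},
    {"fingers":0.76,"dx":0.228,"dy":0.017,"dz":-0.02,"roll":0},
    {"fingers":0.76,"dx":0.228,"dy":0.017,"dz":0.01,"roll":0},
  ],
)

```text
time: 5.12
tool_pos: [0.4738, 0.1347, 0.1079]
tcp_rot: [2.307, 2.13, 0.004]
wrist_force: [0.5, -0.1, -0.1]
width: 0.12
grip_force: 0.0
```

```bash
python3 mv.py -57 72 67
```

```text
t 5.125 w [0.4681 0.1362 0.067 ] d [ 0.001  -0.0059  0.0409] roll 0.1 width 0.11979364218973887 tilt -1.0
```

step_arm(
  commands=[
    {"fingers":0.76,"dx":0.001,"dy":-0.006,"dz":0.02,"roll":0},
    {"fingers":0.76,"dx":0.001,"dy":-0.006,"dz":0.041,"roll":0},
    {"fingers":0.76,"dx":-0.011,"dy":-0.006,"dz":0.041,"roll":0},
    {"fingers":0.76,"dx":-0.023,"dy":-0.006,"dz":0.041,"roll":0},
    {"fingers":0.76,"dx":-0.035,"dy":-0.006,"dz":0.041,"roll":0},
    {"fingers":0.76,"dx":-0.047,"dy":-0.006,"dz":0.041,"roll":0},
    {"fingers":0.76,"dx":-0.059,"dy":-0.006,"dz":0.041,"roll":0},
    {"fingers":0.76,"dx":-0.071,"dy":-0.006,"dz":0.041,"roll":0},
  ],
)

```text
time: 6.12
tool_pos: [0.461, 0.0638, 0.0665]
tcp_rot: [2.308, 2.131, 0.0]
wrist_force: [-0.2, 0.2, 0.2]
width: 0.119
grip_force: 0.1
```

```bash
python3 mv.py -57 -155 67; python3 - <<'E'
from workcell import *
from h import *
p,d=read_camera("side");cv2.imwrite("pics/side4.png",cv2.resize(p[150:300,200:400],None,fx=3.5,fy=3.5,interpolation=cv2.INTER_CUBIC))
E
```

```text
t 6.125 w [ 0.4498 -0.0901  0.067 ] d [-0.1543  0.0011 -0.0005] roll 0.0 width 0.11949201843247344 tilt -1.0
```

View pics/side4.png

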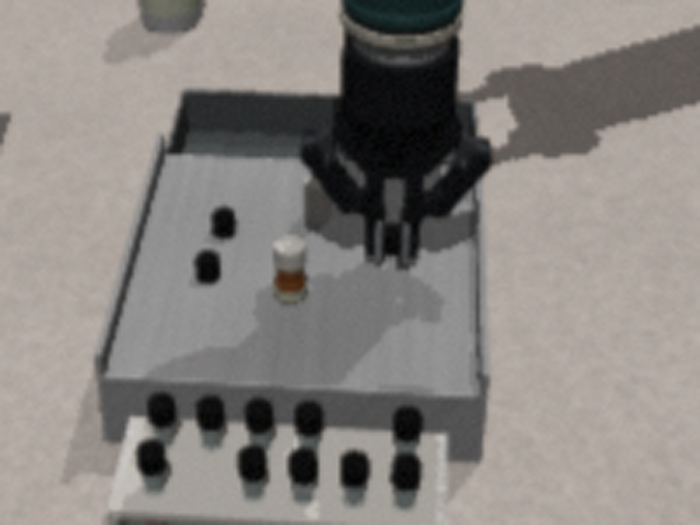

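The cap is cradled in front of the fingers at (390,240), and the vial has not moved. The dropper is hidden behind the knuckle, so I'll drift slightly outward to pass it with more room.

step_arm(
  commands=[
    {"fingers":0.76,"dx":-0.012,"dy":-0.001,"dz":0,"roll":0},
    {"fingers":0.76,"dx":-0.024,"dy":-0.003,"dz":0,"roll":0},
    {"fingers":0.76,"dx":-0.036,"dy":-0.005,"dz":0,"roll":0},
    {"fingers":0.76,"dx":-0.048,"dy":-0.006,"dz":0,"roll":0},
    {"fingers":0.76,"dx":-0.06,"dy":-0.006,"dz":0,"roll":0},
    {"fingers":0.76,"dx":-0.072,"dy":-0.006,"dz":0,"roll":0},
    {"fingers":0.76,"dx":-0.084,"dy":-0.006,"dz":0,"roll":0},
    {"fingers":0.76,"dx":-0.096,"dy":-0.006,"dz":0,"roll":0},
  ],
)

```text
time: 7.18
tool_pos: [0.4473, -0.0314, 0.0663]
tcp_rot: [2.308, 2.131, -0.0]
wrist_force: [1.2, 0.1, 0.1]
width: 0.119
grip_force: 0.1
```

step_arm(
  commands=[
    {"fingers":0.76,"dx":-0.011,"dy":0,"dz":0,"roll":0},
    {"fingers":0.76,"dx":-0.022,"dy":0,"dz":0,"roll":0},
    {"fingers":0.76,"dx":-0.033,"dy":0,"dz":0,"roll":0},
    {"fingers":0.76,"dx":-0.044,"dy":0,"dz":0,"roll":0},
    {"fingers":0.76,"dx":-0.055,"dy":0,"dz":0,"roll":0},
    {"fingers":0.76,"dx":-0.064,"dy":0,"dz":0,"roll":0},
    {"fingers":0.76,"dx":-0.064,"dy":0,"dz":0,"roll":0},
    {"fingers":0.76,"dx":-0.064,"dy":0,"dz":-0.06,"roll":0},
  ],
)

```text
time: 8.18
tool_pos: [0.4375, -0.0931, 0.122]
tcp_rot: [-2.301, -2.123, 0.01]
wrist_force: [1.7, -0.2, 0.3]
width: 0.119
grip_force: 0.0
```

```bash
python3 mv.py 65 -155 190;python3 mv.py 62 -5 67; python3 - <<'E'
from workcell import *
from h import *
p,d=read_camera("side");cv2.imwrite("pics/side5.png",cv2.resize(p[150:300,200:400],None,fx=3.5,fy=3.5,interpolation=cv2.INTER_CUBIC))
for b in blobs("side",p,0,70,.069,(240,335,195,262)):print(*b)
E
```

```text
t 8.175 w [ 0.5714 -0.0999  0.19  ] d [ 0.0041  0.1331 -0.0696] roll 0.0 width 0.11920601002006345 tilt -0.9999
t 8.175 w [0.5805 0.0498 0.067 ] d [0.1538 0.1317 0.0538] roll 0.0 width 0.11920601002006345 tilt -0.9999
25 [242.6 205.7] [ 0.6338 -0.0086  0.069 ]
18 [316.5 195.3] [ 0.4395 -0.0559  0.069 ]
7 [332.7 195.4] [ 0.3962 -0.0553  0.069 ]
51 [263.4 213.4] [0.5784 0.0252 0.069 ]
59 [259. 226.] [0.587  0.0771 0.069 ]
19 [283.3 228.8] [0.528  0.0881 0.069 ]
```

View pics/side5.png

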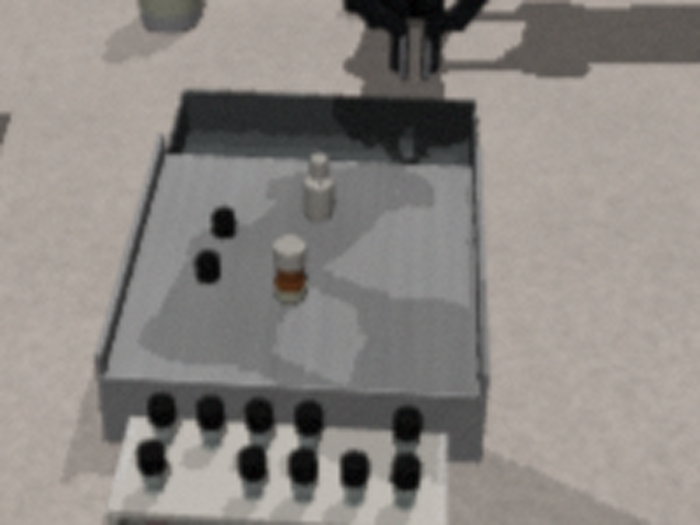

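Both near-side caps are in the bin. The dropper at (318,190), the vial at (290,270) and the far caps at (223,222) and (207,267) have not moved. I'll now go to the gap between the two far caps.

step_arm(
  commands=[
    {"fingers":0.76,"dx":0,"dy":0.01,"dz":-0.05,"roll":0},
    {"fingers":0.76,"dx":0.02,"dy":0.06,"dz":-0.06,"roll":0},
    {"fingers":0.76,"dx":0.06,"dy":0.1,"dz":-0.06,"roll":0},
    {"fingers":0.76,"dx":0.11,"dy":0.132,"dz":-0.06,"roll":0},
    {"fingers":0.76,"dx":0.155,"dy":0.132,"dz":-0.06,"roll":0},
    {"fingers":0.76,"dx":0.155,"dy":0.132,"dz":-0.04,"roll":0},
    {"fingers":0.76,"dx":0.155,"dy":0.132,"dz":0.0,"roll":0},
    {"fingers":0.76,"dx":0.155,"dy":0.132,"dz":0.0,"roll":0},
  ],
)

```text
time: 9.22
tool_pos: [0.5821, 0.049, 0.1218]
tcp_rot: [-2.304, -2.127, 0.011]
wrist_force: [-0.1, -1.1, -0.7]
width: 0.12
grip_force: 0.0
```

```bash
python3 mv.py 62 -4 67
```

```text
t 9.225 w [0.5806 0.0508 0.067 ] d [ 0.0018 -0.0012  0.0548] roll 0.1 width 0.12040704099478354 tilt -1.0
```

step_arm(
  commands=[
    {"fingers":0.76,"dx":0.002,"dy":-0.001,"dz":0.02,"roll":0},
    {"fingers":0.76,"dx":0.002,"dy":-0.001,"dz":0.03,"roll":0},
    {"fingers":0.76,"dx":0.002,"dy":-0.001,"dz":0.03,"roll":0},
  ],
)

```text
time: 9.6
tool_pos: [0.5848, 0.0514, 0.0956]
tcp_rot: [-2.308, -2.13, 0.002]
wrist_force: [0.3, -0.4, -0.0]
width: 0.123
grip_force: 0.0
```

```bash
python3 mv.py 62 -4 67; python3 - <<'E'
from workcell import *
from h import *
p,d=read_camera("side");cv2.imwrite("pics/side6.png",cv2.resize(p[180:250,230:330],None,fx=7,fy=7,interpolation=cv2.INTER_CUBIC))
E
```

```text
t 9.6 w [0.5806 0.0508 0.067 ] d [-0.0009 -0.0041  0.0286] roll 0.0 width 0.12253210794887053 tilt -1.0
```

View pics/side6.png

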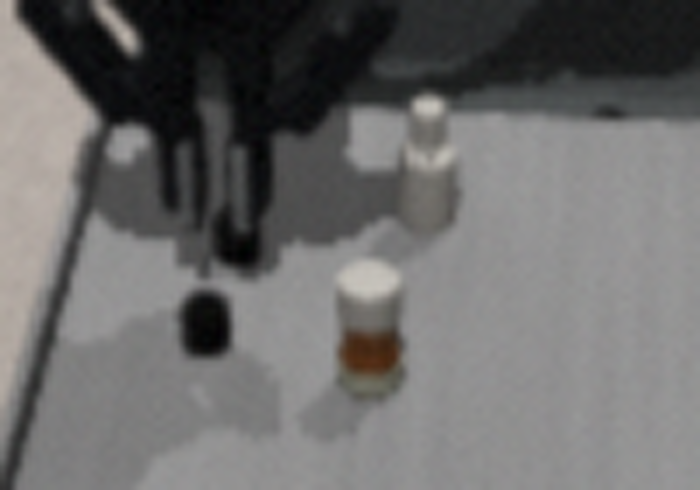

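The fingertips at (215,210) are between the two far caps at (237,240) and (205,322), slightly too far towards +x. I'll correct 4 mm, lower and sweep.

step_arm(
  commands=[
    {"fingers":0.76,"dx":-0.001,"dy":-0.004,"dz":0,"roll":0},
    {"fingers":0.76,"dx":-0.001,"dy":-0.004,"dz":0.015,"roll":0},
    {"fingers":0.76,"dx":-0.001,"dy":-0.004,"dz":0.0285,"roll":0},
    {"fingers":0.76,"dx":-0.001,"dy":-0.004,"dz":0.0285,"roll":0},
    {"fingers":0.76,"dx":-0.011,"dy":-0.004,"dz":0.0285,"roll":0},
    {"fingers":0.76,"dx":-0.022,"dy":-0.004,"dz":0.0285,"roll":0},
    {"fingers":0.76,"dx":-0.034,"dy":-0.004,"dz":0.0285,"roll":0},
    {"fingers":0.76,"dx":-0.046,"dy":-0.004,"dz":0.0285,"roll":0},
  ],
)

```text
time: 10.65
tool_pos: [0.5778, 0.005, 0.0681]
tcp_rot: [2.309, 2.13, 0.001]
wrist_force: [1.4, -1.4, 0.9]
width: 0.117
grip_force: 0.1
```

```bash
python3 mv.py 62 -155 67; python3 - <<'E'
from workcell import *
from h import *
p,d=read_camera("side")
for b in blobs("side",p,0,70,.069,(240,335,195,262)):print(*b)
E
```

```text
t 10.65 w [ 0.5684 -0.0997  0.067 ] d [-0.1051 -0.001   0.0011] roll 0.0 width 0.11731865715910228 tilt -1.0
20 [244.5 199. ] [ 0.6312 -0.0395  0.069 ]
265 [264.8 201. ] [ 0.5769 -0.0295  0.069 ]
9 [316.8 195.6] [ 0.4388 -0.0549  0.069 ]
6 [332.3 195.2] [ 0.3971 -0.0566  0.069 ]
14 [240.9 211.7] [0.6359 0.018  0.069 ]
59 [259. 226.] [0.587  0.0771 0.069 ]
8 [284.4 229.1] [0.5254 0.0894 0.069 ]
```

step_arm(
  commands=[
    {"fingers":0.76,"dx":-0.012,"dy":0,"dz":0.001,"roll":0},
    {"fingers":0.76,"dx":-0.024,"dy":0,"dz":0.001,"roll":0},
    {"fingers":0.76,"dx":-0.036,"dy":0,"dz":0.001,"roll":0},
    {"fingers":0.76,"dx":-0.048,"dy":0,"dz":0.001,"roll":0},
    {"fingers":0.76,"dx":-0.06,"dy":0,"dz":0.001,"roll":0},
    {"fingers":0.76,"dx":-0.072,"dy":0,"dz":0.001,"roll":0},
    {"fingers":0.76,"dx":-0.084,"dy":0,"dz":0.001,"roll":0},
    {"fingers":0.76,"dx":-0.096,"dy":0,"dz":0.001,"roll":0},
  ],
)

```text
time: 11.7
tool_pos: [0.5699, -0.0904, 0.0667]
tcp_rot: [-2.308, -2.131, 0.0]
wrist_force: [-0.6, 0.1, 0.5]
width: 0.119
grip_force: 0.0
```

step_arm(
  commands=[
    {"fingers":0.76,"dx":-0.01,"dy":0,"dz":0,"roll":0},
    {"fingers":0.76,"dx":-0.01,"dy":0,"dz":0,"roll":0},
    {"fingers":0.76,"dx":-0.01,"dy":0,"dz":-0.05,"roll":0},
    {"fingers":0.76,"dx":0,"dy":0,"dz":-0.11,"roll":0},
    {"fingers":0.76,"dx":0,"dy":0,"dz":-0.11,"roll":0},
  ],
)

```text
time: 12.32
tool_pos: [0.5746, -0.0896, 0.1836]
tcp_rot: [2.3, 2.125, 0.012]
wrist_force: [0.0, 0.2, 0.0]
width: 0.119
grip_force: 0.0
```

```bash
python3 mv.py 66 62 177; python3 - <<'E'
from workcell import *
from h import *
p,d=read_camera("side")
for b in blobs("side",p,0,70,.069,(240,335,195,262)):print(*b)
E
```

```text
t 12.325 w [0.5899 0.1163 0.177 ] d [ 0.2064 -0.0011  0.0064] roll 0.1 width 0.11915270956447883 tilt -0.9999
32 [242.4 206.1] [ 0.6341 -0.0066  0.069 ]
9 [316.8 195.6] [ 0.4388 -0.0549  0.069 ]
7 [332.6 195.4] [ 0.3966 -0.0553  0.069 ]
58 [258.9 226.1] [0.5872 0.0773 0.069 ]
15 [283.  229.1] [0.5288 0.0892 0.069 ]
```

step_arm(
  commands=[
    {"fingers":0.76,"dx":0.06,"dy":-0.001,"dz":0,"roll":0},
    {"fingers":0.76,"dx":0.12,"dy":-0.001,"dz":0,"roll":0},
    {"fingers":0.76,"dx":0.17,"dy":-0.001,"dz":0,"roll":0},
    {"fingers":0.76,"dx":0.206,"dy":-0.001,"dz":0,"roll":0},
    {"fingers":0.76,"dx":0.206,"dy":-0.001,"dz":0.01,"roll":0},
    {"fingers":0.76,"dx":0.206,"dy":-0.001,"dz":0.05,"roll":0},
    {"fingers":0.76,"dx":0.206,"dy":-0.001,"dz":0.08,"roll":0},
    {"fingers":0.76,"dx":0.206,"dy":-0.001,"dz":0.08,"roll":0},
  ],
)

```text
time: 13.38
tool_pos: [0.5813, 0.1143, 0.0919]
tcp_rot: [-2.305, -2.127, 0.013]
wrist_force: [-1.1, -0.1, 0.8]
width: 0.118
grip_force: 0.0
```

```bash
python3 mv.py 66 62 67
```

```text
t 13.375 w [0.5899 0.1163 0.067 ] d [0.0027 0.0086 0.0248] roll 0.0 width 0.11755428746752407 tilt -1.0
```

step_arm(
  commands=[
    {"fingers":0.76,"dx":0.002,"dy":0.006,"dz":0,"roll":0},
    {"fingers":0.76,"dx":0.002,"dy":0.006,"dz":0,"roll":0},
    {"fingers":0.76,"dx":0.002,"dy":0.006,"dz":0,"roll":0},
  ],
)

```text
time: 13.75
tool_pos: [0.5928, 0.1174, 0.0983]
tcp_rot: [2.308, 2.13, 0.003]
wrist_force: [0.0, 0.2, 0.5]
width: 0.122
grip_force: 0.0
```

```bash
python3 mv.py 66 62 67
```

```text
t 13.75 w [0.5899 0.1163 0.067 ] d [-0.0014 -0.0029  0.0313] roll 0.0 width 0.12193684824798488 tilt -1.0
```

step_arm(
  commands=[
    {"fingers":0.76,"dx":-0.001,"dy":-0.003,"dz":0.016,"roll":0},
    {"fingers":0.76,"dx":-0.001,"dy":-0.003,"dz":0.031,"roll":0},
    {"fingers":0.76,"dx":-0.001,"dy":-0.003,"dz":0.031,"roll":0},
    {"fingers":0.76,"dx":-0.013,"dy":-0.003,"dz":0.031,"roll":0},
    {"fingers":0.76,"dx":-0.025,"dy":-0.003,"dz":0.031,"roll":0},
    {"fingers":0.76,"dx":-0.037,"dy":-0.003,"dz":0.031,"roll":0},
    {"fingers":0.76,"dx":-0.049,"dy":-0.003,"dz":0.031,"roll":0},
    {"fingers":0.76,"dx":-0.061,"dy":-0.003,"dz":0.031,"roll":0},
  ],
)

```text
time: 14.75
tool_pos: [0.5838, 0.0558, 0.0661]
tcp_rot: [2.309, 2.13, 0.001]
wrist_force: [-0.5, -0.7, -0.1]
width: 0.121
grip_force: 0.2
```

```bash
python3 mv.py 66 -155 67; python3 - <<'E'
from workcell import *
from h import *
p,d=read_camera("side");cv2.imwrite("pics/side7.png",cv2.resize(p[150:300,200:400],None,fx=3.5,fy=3.5,interpolation=cv2.INTER_CUBIC))
E
```

```text
t 14.75 w [ 0.5724 -0.1     0.067 ] d [-0.1562  0.0011 -0.001 ] roll 0.0 width 0.12123995541304466 tilt -1.0
```

View pics/side7.png

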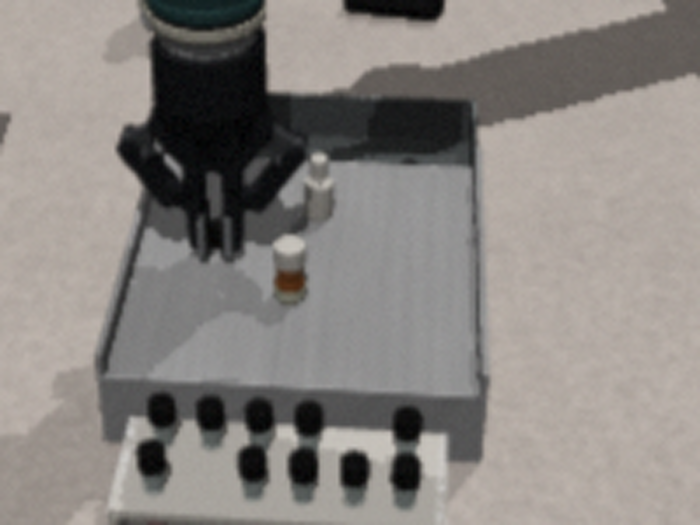

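The last cap is cradled in front of the fingers at (215,240). Both bottles are standing and the rest of the stand is empty.

step_arm(
  commands=[
    {"fingers":0.76,"dx":-0.012,"dy":0,"dz":0,"roll":0},
    {"fingers":0.76,"dx":-0.024,"dy":0,"dz":0,"roll":0},
    {"fingers":0.76,"dx":-0.036,"dy":0,"dz":0,"roll":0},
    {"fingers":0.76,"dx":-0.048,"dy":0,"dz":0,"roll":0},
    {"fingers":0.76,"dx":-0.06,"dy":0,"dz":0,"roll":0},
    {"fingers":0.76,"dx":-0.072,"dy":0,"dz":0,"roll":0},
    {"fingers":0.76,"dx":-0.084,"dy":0,"dz":0,"roll":0},
    {"fingers":0.76,"dx":-0.096,"dy":0,"dz":0,"roll":0},
  ],
)

```text
time: 15.8
tool_pos: [0.576, -0.0397, 0.0658]
tcp_rot: [2.308, 2.131, -0.0]
wrist_force: [0.1, 0.0, -0.1]
width: 0.122
grip_force: 0.1
```

step_arm(
  commands=[
    {"fingers":0.76,"dx":-0.012,"dy":0,"dz":0,"roll":0},
    {"fingers":0.76,"dx":-0.024,"dy":0,"dz":0,"roll":0},
    {"fingers":0.76,"dx":-0.036,"dy":0,"dz":0,"roll":0},
    {"fingers":0.76,"dx":-0.048,"dy":0,"dz":0,"roll":0},
    {"fingers":0.76,"dx":-0.06,"dy":0,"dz":0,"roll":0},
    {"fingers":0.76,"dx":-0.062,"dy":0,"dz":0,"roll":0},
    {"fingers":0.76,"dx":-0.062,"dy":0,"dz":-0.06,"roll":0},
    {"fingers":0.76,"dx":-0.062,"dy":0,"dz":-0.12,"roll":0},
  ],
)

```text
time: 16.8
tool_pos: [0.5702, -0.1004, 0.1859]
tcp_rot: [-2.307, -2.129, 0.002]
wrist_force: [1.2, -0.5, -0.3]
width: 0.119
grip_force: 0.0
```

step_arm(
  commands=[
    {"fingers":0.76,"dx":-0.06,"dy":0,"dz":-0.03,"roll":0},
    {"fingers":0.76,"dx":-0.12,"dy":0,"dz":-0.03,"roll":0},
    {"fingers":0.76,"dx":-0.18,"dy":0,"dz":-0.03,"roll":0},
    {"fingers":0.76,"dx":-0.2,"dy":0,"dz":-0.03,"roll":0},
    {"fingers":0.76,"dx":-0.2,"dy":0,"dz":-0.03,"roll":0},
    {"fingers":0.76,"dx":-0.2,"dy":0,"dz":-0.03,"roll":0},
  ],
)

```text
time: 17.55
tool_pos: [0.5552, -0.2984, 0.2154]
tcp_rot: [-2.306, -2.131, -0.001]
wrist_force: [-0.4, -0.1, -0.3]
width: 0.122
grip_force: 0.0
```

```bash
python3 - <<'E'
from workcell import *
from h import *
p,d=read_camera("top");cv2.imwrite("pics/top9.png",cv2.resize(p[165:280,170:370],None,fx=4,fy=4,interpolation=cv2.INTER_CUBIC))
print(read_state()["time"])
E
```

```text
17.6
```

View pics/top9.png

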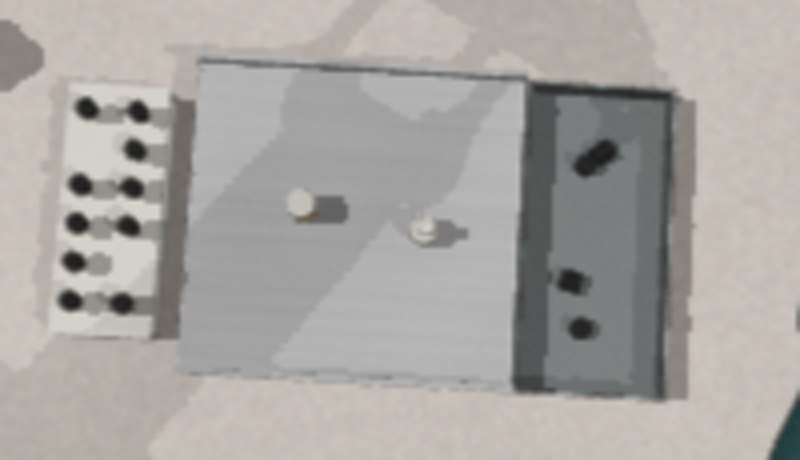

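All four caps are in the bin: (571,280), (582,327) and a touching pair at (597,157). Both bottles are standing in place and the arm is clear.

```bash
python3 -c "
from workcell import *
print(finish_job())"
```

```text
the job is handed in; nothing more can be done
None
```

I swept all four caps into the waste bin and handed the job in at about 17.6 s; the last camera picture showed the vial and dropper bottle still standing in place, but the hand-in returned no verdict.

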